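# Put four mixed-up microscope objectives into their own dishes

### The job

The four microscope objectives stand in each other's dishes: swap them round so that each stands upright, nose up, in the dish of its own colour, using the black dish as the free parking place and leaving it empty at the end. Lower each one into its dish before letting go rather than dropping it, never stand a lens on the bare bench or tip it over, and leave the amber oil bottle where it stands.

Things in the scene. Friction and masses are not known exactly. Their poses are not given: they have to be found in the camera images.
- objective_red: loose microscope objective with a red conical shoulder, standing nose up, about 150 g. Steel foot flange 32 mm across and 4 mm high, then a straight aluminium barrel 28 mm across from 4 to 36 mm height (grip here), then the red cone narrowing to 11 mm at 45 mm, then a steel nose 9 mm across; 52 mm tall in all. Origin: centre of the underside; z along its axis, up when standing
- objective_yellow: loose microscope objective with a yellow conical shoulder, standing nose up, about 150 g. Steel foot flange 32 mm across and 4 mm high, then a straight aluminium barrel 28 mm across from 4 to 36 mm height (grip here), then the yellow cone narrowing to 11 mm at 45 mm, then a steel nose 9 mm across; 56 mm tall in all. Origin: centre of the underside; z along its axis, up when standing
- objective_green: loose microscope objective with a green conical shoulder, standing nose up, about 150 g. Steel foot flange 32 mm across and 4 mm high, then a straight aluminium barrel 28 mm across from 4 to 36 mm height (grip here), then the green cone narrowing to 11 mm at 45 mm, then a steel nose 9 mm across; 60 mm tall in all. Origin: centre of the underside; z along its axis, up when standing
- objective_blue: loose microscope objective with a blue conical shoulder, standing nose up, about 150 g. Steel foot flange 32 mm across and 4 mm high, then a straight aluminium barrel 28 mm across from 4 to 36 mm height (grip here), then the blue cone narrowing to 11 mm at 45 mm, then a steel nose 9 mm across; 64 mm tall in all. Origin: centre of the underside; z along its axis, up when standing
- dish_red: round shallow red dish fixed to the bench, home of the red objective. 72 mm across, rim 7 mm high and 10 mm thick, recess 52 mm across with a flat floor 4 mm above the bench. Origin: centre of the underside, at bench height; z up
- dish_yellow: round shallow yellow dish fixed to the bench, home of the yellow objective. 72 mm across, rim 7 mm high and 10 mm thick, recess 52 mm across with a flat floor 4 mm above the bench. Origin: centre of the underside, at bench height; z up
- dish_green: round shallow green dish fixed to the bench, home of the green objective. 72 mm across, rim 7 mm high and 10 mm thick, recess 52 mm across with a flat floor 4 mm above the bench. Origin: centre of the underside, at bench height; z up
- dish_blue: round shallow blue dish fixed to the bench, home of the blue objective. 72 mm across, rim 7 mm high and 10 mm thick, recess 52 mm across with a flat floor 4 mm above the bench. Origin: centre of the underside, at bench height; z up
- dish_spare: round shallow black dish fixed to the bench, the free parking dish, empty at the start. 72 mm across, rim 7 mm high and 10 mm thick, recess 52 mm across with a flat floor 4 mm above the bench. Origin: centre of the underside, at bench height; z up
- oil_bottle: small amber glass bottle of immersion oil with a black cap, loose, upright on the bench, 32 mm across and 70 mm tall, about 60 g; not to be disturbed. Origin: centre of the underside; z up

How it is judged:
By the outcome, as a careful person would: the job done as asked, in the order asked, and still so for the second after the job is handed in, with the robot touching nothing.
It also fails if it takes over 141 s, if anything falls off the work surface, if the arm or the gripper's body presses on something with over 40 N, if the wrist force passes 120 N, or if a joint passes its speed limit or range.

### The arm

A 6-joint arm with a two-finger parallel gripper is mounted at the origin on the work surface. World frame = base frame: x ahead of the robot, y to its left, z up, the work surface at z = 0. Lengths are in m, angles in rad, forces in N, time in s.
With the tool pointing down it reaches from about 0.25 to 0.775 m from the base axis. Payload 4 kg.
Tool frame: the origin (TCP) lies at the very end of the fingers, on their centre line; the grasp point (between the pads) lies hold_point_z behind it (hold_point_z is the distance from the TCP to the grasp point, in m); z points along the fingers, y is the direction in which the jaws open and shut (so a half turn about z gives the same grasp; the last joint's range is limited). The gripper opens to 94 mm and grips with 3 to 60 N. Pads are 16 mm wide; open, the fingers measure 119 mm over their backs; the gripper's body (75 mm by 177 mm) begins 78 mm behind the grasp point.
Start: joints at [-1.301, 0.087, 1.371, -0, 1.684, -0.103], TCP at [0.2, -0.512, 0.206] pointing down, gripper open.
Joint ranges: [-3.1, 3.1], [-0.76, 2.03], [0.27, 2.55], [-1.08, 4.22], [0.17, 2.65], [-2.57, 2.57]. Speed limits (rad/s): [2.79, 2.79, 3.14, 3.14, 3.14, 3.14].

### API

Orientations are given as [roll, pitch, yaw] about the fixed x, y, z axes, in that order (R = Rz(yaw) Ry(pitch) Rx(roll)).
In Python, from bench import * gives the robot as it stands.
- The arm moves only by the tool step_arm, never from a script. Its argument "increments" is text: rows parted by semicolons, each of 6 numbers parted by spaces: the shift along the tool's x, y, z in cm, then the turn, a rotation vector about the tool's x, y, z in rad. A call has 1 to 5 rows; each row shifts and turns the commanded pose from where the row before left it, along the tool's axes as they then stand; what a row does not reach is not made up. A row lasts 1/10 s, in which the tool goes at most 50 mm and 8.59 degrees, less where a joint would pass 70% of its speed; a pose out of reach is approached as far as the arm can. A call is refused whole if a number of a shift passes 5 or a number of a turn 0.15, either way. A call with a gripper value outside its range is refused whole. "claw" is the gripper's target within -1 to 1 (shut at 1, half-way at 0, fully open at -1), set as the call begins (left out, the last holds). The fingers move at their own pace and stop on an object; the grip force is fixed at half the most. Time passes only in rows, so rows that do not move let the fingers close. It gives the time, the measured TCP pose, the force and the opening at its end, in the units of the state.
- get_obs(): the state, without advancing time (a new reading comes with each control period).
- snapshot(name): name is "scene" or "top" or "wrist"; returns the picture (420x560x3 uint8, red, green, blue); there is no depth.
- calibration(name): a dict with "camera_matrix" (3x3 intrinsics, pixels), "k1" (the pictures are not rectified: a ray, as slopes to the right and down, at radius r is drawn at 1 + k1 r^2 times it, then the intrinsics apply), "eye" and "orientation" of the camera in the world; the wrist camera has in their place "tool_from_camera" (4x4, takes a point from camera to tool coordinates, whose origin is the TCP and whose axes are the flange's). Camera axes: x right, y up, looking along -z (the intrinsics and any distortion apply to the point x, -y, -z); pixel columns grow to the right and rows downward; lengths in m; the calibration is good to about 2 mm. A picture is of the moment at which its call begins: read the wrist's pose just before it. calibration takes no time and is no camera call.
- close_job(): hands the job in, once; it reports no verdict.
The state is a dict: "time": time; "joint_positions": joint angles; "qvel": joint speeds; "joint_torque": joint torques, N m; "tool_pos": TCP position; "ee_rot": TCP orientation; "wrist_force": force on the tool from outside, world axes, zero at the start; "wrist_torque": the same for the moment, N m; "width": finger opening in m.
Only numpy, scipy, OpenCV 4.12 (cv2) and the standard library are available. Lean on these libraries where they do the work, as an engineer would, in place of code of your own. Each camera call takes 0.05 s, during which the arm holds its last target. There are 200 camera calls.

## Working session

There is one attempt and no reset: what is moved stays moved. The work goes in short steps, Python scripts to look and compute and a tool call to move; the robot and the scene stay as the last step left them, time stands still between calls to the robot, and variables do not carry over. Pictures are saved under pics/ and viewed, about 12 in all and at most 16, crops included, and the job is handed in when it is done.

Besides the shell and the picture viewer there is one more tool, called after "Request:" by a JSON object that holds its "name" and its "arguments", one argument or row to a line. step_arm: Moves the arm, as the interface text tells. Its arguments: {"type":"object","properties":{"increments":{"type":"string"},"claw":{"type":"number"}},"required":["increments"]}

```bash
ls; mkdir -p pics
python3 - <<'E'
from bench import *
import cv2,json
o=get_obs();print({k:np.round(v,3).tolist() if 0 else v for k,v in o.items()}) if 0 else print(o)
for n in("top","scene"):
    im=snapshot(n);cv2.imwrite(f"pics/{n}0.png",im[:,:,::-1]);print(n,calibration(n))
print(calibration("wrist"))
E
```

```text
pics
{'time': 0.0, 'joint_positions': array([-1.30105735e+00,  8.79239328e-02,  1.37226119e+00, -2.20355271e-05,
        1.68358135e+00, -1.03143862e-01]), 'qvel': array([-0.00175469, -0.00019848,  0.00120509,  0.00029896,  0.00015048,
        0.00263625]), 'joint_torque': array([-9.68521490e-04, -3.40185463e+01, -3.02425754e+01,  7.16394070e-02,
        3.31741164e-02, -1.83108200e-04]), 'tool_pos': array([ 0.20018421, -0.51168342,  0.20431763]), 'ee_rot': array([-3.13942813e+00, -2.02034407e-04,  3.72880164e-01]), 'wrist_force': array([ 0.24388676, -0.51541799,  0.62112028]), 'wrist_torque': array([-0.01517781,  0.01388153,  0.02547596]), 'width': 0.09351009101072509}
top {'camera_matrix': array([[508.89756454,   0.        , 281.31789269],
       [  0.        , 508.89756454, 212.22070008],
       [  0.        ,   0.        ,   1.        ]]), 'k1': 0.009348427752201951, 'eye': array([0.42531661, 0.00224858, 0.86569955]), 'orientation': array([ 0.11626764,  0.01862987, -1.59918102])}
scene {'camera_matrix': array([[503.38985153,   0.        , 282.16638777],
       [  0.        , 503.38985153, 205.2595113 ],
       [  0.        ,   0.        ,   1.        ]]), 'k1': -0.11446398795061372, 'eye': array([1.17494688, 0.14216107, 0.86403959]), 'orientation': array([0.65974402, 0.00540989, 1.77300373])}
{'camera_matrix': array([[298.38688808,   0.        , 282.11367828],
       [  0.        , 298.38688808, 207.15875529],
       [  0.        ,   0.        ,   1.        ]]), 'k1': -0.022664561394829297, 'tool_from_camera': array([[-6.52102078e-04,  9.73720455e-01,  2.27745584e-01,
         6.46623710e-02],
       [ 9.99999698e-01,  5.38743506e-04,  5.59906837e-04,
         6.46369528e-04],
       [ 4.22496285e-04,  2.27745880e-01, -9.73720512e-01,
        -1.79068489e-01],
       [ 0.00000000e+00,  0.00000000e+00,  0.00000000e+00,
         1.00000000e+00]])}
```

View pics/top0.png

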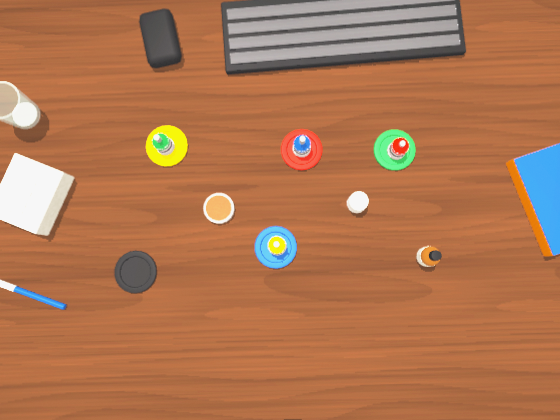

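Run:
```python
import bench
print([n for n in dir(bench) if not n.startswith('__')], getattr(bench,'hold_point_z',None))
```

```text
['IKError', 'calibration', 'close_job', 'get_obs', 'hold_point_z', 'snapshot'] 0.0188
```

```bash
cat > h.py <<'E'
from bench import *
import numpy as np, cv2
from scipy.spatial.transform import Rotation as Ro
def campose(n,obs=None):
    c=calibration(n)
    if n!="wrist": return c,Ro.from_euler('xyz',c['orientation']).as_matrix(),np.array(c['eye'])
    T=np.array(c['tool_from_camera']); Rt=Ro.from_euler('xyz',obs['ee_rot']).as_matrix()
    return c,Rt@T[:3,:3],obs['tool_pos']+Rt@T[:3,3]
def toplane(px,z,cam):
    c,R,e=cam
    p=cv2.undistortPoints(np.array(px,float).reshape(-1,1,2),c['camera_matrix'],np.array([c['k1'],0,0,0,0])).reshape(-1,2)
    d=np.c_[p[:,0],-p[:,1],-np.ones(len(p))]@R.T
    return (e+d*((z-e[2])/d[:,2])[:,None])[:,:2]
HUE=dict(red=(0,8),yellow=(26,34),green=(50,75),blue=(100,125))
def mask(im,col):
    h=cv2.cvtColor(im,cv2.COLOR_RGB2HSV).astype(int); lo,hi=HUE[col]
    H=h[...,0]; m=((H>=lo)&(H<=hi)) | ((H>=174) if col=='red' else False)
    return (m&(h[...,1]>(190 if col=='red' else 130))&(h[...,2]>90)).astype(np.uint8)
def blobs(m,mina=15):
    n,l,s,c=cv2.connectedComponentsWithStats(m)
    return [(int(s[i,4]),s[i,:4].tolist(),np.round(c[i],1).tolist(),l==i) for i in range(1,n) if s[i,4]>=mina]
E
python3 - <<'E'
from h import *
im=cv2.imread('pics/top0.png')[:,:,::-1].copy(); cam=campose('top')
for col in HUE:
    for a,b,c,l in blobs(mask(im,col)):
        print(col,a,b,c,end=' ')
        if max(b[2:])>30 and max(b[2:])<55:
            cn=max(cv2.findContours(l.astype(np.uint8),0,1)[0],key=cv2.contourArea)
            P=toplane(cn[:,0],.0055,cam); (x,y),r=cv2.minEnclosingCircle((P*1000).astype(np.float32)); print('dish',x,y,r)
        else: print('z.044',np.round(toplane(c,.044,cam),4))
g=cv2.cvtColor(im,cv2.COLOR_RGB2GRAY); m=(im.max(2)<70).astype(np.uint8)
for a,b,c,l in blobs(m,60):
    print('dark',a,b,c)
    if b[2]<50 and a>500:
        cn=max(cv2.findContours(l.astype(np.uint8),0,1)[0],key=cv2.contourArea)
        P=toplane(cn[:,0],.0055,cam); print(cv2.minEnclosingCircle((P*1000).astype(np.float32)))
print('bottle cap',toplane([435,256],.07,cam),'cup',toplane([[218,208],[357,202]],.03,cam))
E
```

```text
red 131 [281, 130, 42, 41] [305.9, 152.8] dish 634.4553833007812 -22.32366180419922 36.35004425048828
red 39 [286, 136, 11, 28] [289.3, 149.2] z.044 [[ 0.6259 -0.0013]]
red 38 [306, 136, 11, 28] [312.9, 148.7] z.044 [[ 0.6254 -0.0402]]
red 137 [393, 138, 15, 16] [399.4, 145.8] z.044 [[ 0.6256 -0.1822]]
red 66 [296, 149, 17, 12] [306.5, 156.7] z.044 [[ 0.6124 -0.0292]]
yellow 968 [146, 125, 42, 41] [167.5, 145.9] dish 649.4907836914062 211.79490661621094 36.33384704589844
yellow 180 [269, 237, 16, 17] [276.7, 245.0] z.044 [[0.4687 0.0238]]
green 908 [374, 130, 42, 40] [392.8, 150.4] dish 628.6404418945312 -181.69384765625 35.94578552246094
green 119 [153, 134, 15, 14] [160.8, 141.7] z.044 [[0.6455 0.2114]]
blue 128 [294, 136, 16, 15] [301.3, 144.2] z.044 [[ 0.6337 -0.0213]]
blue 2839 [515, 144, 45, 111] [544.0, 189.8] z.044 [[ 0.5452 -0.4102]]
blue 140 [257, 227, 40, 41] [283.3, 254.2] dish 467.55865478515625 26.898086547851562 35.45490264892578
blue 261 [259, 231, 33, 32] [276.5, 249.1] dish 467.7141418457031 27.340057373046875 27.9521484375
blue 313 [14, 287, 52, 22] [39.4, 297.5] dish 394.4689025878906 425.799560546875 46.07240676879883
dark 377 [145, 10, 36, 58] [167.7, 48.8]
dark 713 [226, 51, 239, 23] [348.9, 62.1]
bottle cap [[ 0.44314033 -0.2215734 ]] cup [[ 0.53359748  0.11984759]
 [ 0.53651707 -0.11047175]]
```

View pics/scene0.png

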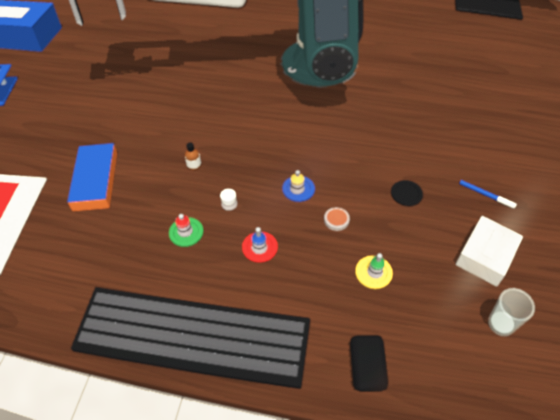

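Request:
{"name": "step_arm", "arguments": {
  "increments": "0 0 0 0 0 0.124; 0 0 0 0 0 0.124; 0 0 0 0 0 0.125; 1 -2 0 0 0 0; 2 -4 0 0 0 0",
  "claw": -1
}}

```text
time: 0.6
tool_pos: [0.2295, -0.4528, 0.2041]
ee_rot: [-3.14, 0.001, -0.004]
wrist_force: [0.4, 0.4, -0.5]
width: 0.0937
```

Request:
{"name": "step_arm", "arguments": {
  "increments": "2 -4 0 0 0 0; 2 -4 0 0 0 0; 2 -4 0 0 0 0; 2 -4 0 0 0 0; 2 -4 0 0 0 0"
}}

```text
time: 1.1
tool_pos: [0.3306, -0.2504, 0.2051]
ee_rot: [-3.141, 0.0, -0.001]
wrist_force: [0.6, -0.4, -0.3]
width: 0.0939
```

Request:
{"name": "step_arm", "arguments": {
  "increments": "2 -4 0 0 0 0; 2 -4 0 0 0 0; 2 -4 0 0 0 0; 2 -4 0 0 0 0; 2 -4 0 0 0 0"
}}

```text
time: 1.6
tool_pos: [0.4306, -0.0504, 0.2052]
ee_rot: [3.141, 0.0, -0.0]
wrist_force: [-0.1, -0.4, -0.3]
width: 0.0938
```

Request:
{"name": "step_arm", "arguments": {
  "increments": "2 -4 0 0 0 0; 2 -4 0 0 0 0; 1 -1.6 0 0 0 0; 0 0 0 0 0 0; 0 0 0 0 0 0"
}}

```text
time: 2.1
tool_pos: [0.48, 0.0435, 0.2049]
ee_rot: [3.141, 0.002, 0.0]
wrist_force: [0.2, -0.4, 0.3]
width: 0.0937
```

```bash
cat >> h.py <<'E'
def look(name,cols):
    o=get_obs(); im=snapshot("wrist"); cv2.imwrite(f"pics/{name}.png",im[:,:,::-1]); cam=campose("wrist",o)
    print('tcp',np.round(o['tool_pos'],4),np.round(o['ee_rot'],3),o['width'],o['time'])
    for col in cols:
        for a,b,c,l in blobs(mask(im,col),150): print(col,a,b,c,'z.044',np.round(toplane(c,.044,cam),4))
    return im,cam
def dark(im,cam):
    for a,b,c,l in blobs((im.max(2)<80).astype(np.uint8),400):
        cn=max(cv2.findContours(l.astype(np.uint8),0,1)[0],key=cv2.contourArea)
        (x,y),r=cv2.minEnclosingCircle((toplane(cn[:,0],.0055,cam)*1000).astype(np.float32)); print('dark',a,b,round(x),round(y),round(r,1))
E
python3 - <<'E'
from h import *
look('w1',['yellow','blue'])
im=cv2.imread('pics/top0.png')[:,:,::-1].copy(); dark(im,campose('top'))
print(toplane([135.5,271.5],.0055,campose('top')))
E
```

```text
tcp [0.48   0.0435 0.2049] [3.141e+00 2.000e-03 0.000e+00] 0.09369843333913336 2.1
yellow 1987 [108, 13, 61, 66] [142.6, 47.5] z.044 [[0.6373 0.189 ]]
yellow 268 [288, 192, 21, 22] [298.0, 201.4] z.044 [[0.472  0.0241]]
blue 354 [332, 36, 24, 27] [342.6, 50.6] z.044 [[ 0.6337 -0.0208]]
blue 1609 [268, 172, 54, 53] [293.3, 197.3] z.044 [[0.4769 0.0296]]
dark 1540 [226, 0, 240, 74] 835 -102 215.0
dark 858 [140, 10, 41, 58] 845 222 55.2
[[0.43310499 0.26415658]]
```

View pics/w1.png

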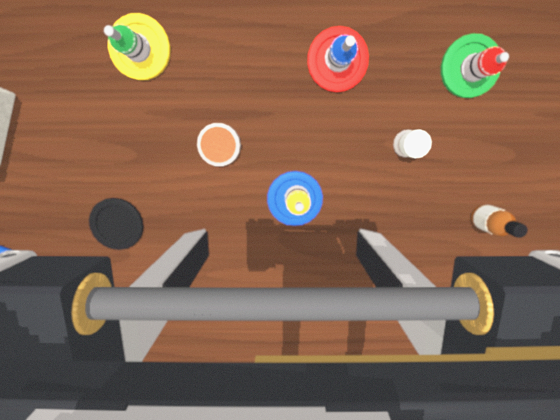

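Request:
{"name": "step_arm", "arguments": {
  "increments": "-1 1.95 1 0 0 0; 0 0 3 0 0 0; 0 0 3 0 0 0; 0 0 2 0 0 0; 0 0 0 0 0 0"
}}

```text
time: 2.65
tool_pos: [0.4674, 0.0229, 0.1122]
ee_rot: [-3.142, 0.007, -0.003]
wrist_force: [-0.3, 0.8, -0.0]
width: 0.0938
```

Run:
```python
from h import *
look('w2',['yellow','blue'])
im=cv2.imread('pics/w1.png')[:,:,::-1].copy(); cam=(lambda o:campose('wrist',o))(dict(ee_rot=[3.141,.002,0],tool_pos=np.array([.48,.0435,.2049])))
for n,p in dict(yellow=[138.5,46.5],red=[338,58.5],green=[471.5,66],blue=[294.5,198.5],black=[116,223]).items(): print(n,np.round(toplane(p,.0065,cam),4))
```

```text
tcp [0.4674 0.0229 0.1122] [-3.142e+00  7.000e-03 -3.000e-03] 0.09378732083082626 2.65
yellow 1999 [22, 0, 81, 45] [66.9, 22.6] z.044 [[0.6178 0.1839]]
yellow 524 [266, 197, 30, 29] [280.4, 209.1] z.044 [[0.4723 0.0236]]
blue 320 [326, 0, 32, 14] [341.4, 5.0] z.044 [[ 0.6275 -0.0222]]
blue 2795 [242, 168, 72, 71] [276.5, 201.7] z.044 [[0.4788 0.0268]]
yellow [[0.6487 0.2098]]
red [[ 0.6348 -0.0229]]
green [[ 0.6279 -0.1819]]
blue [[0.4677 0.0266]]
black [[0.4348 0.2627]]
```

Request:
{"name": "step_arm", "arguments": {
  "increments": "0 0 2.5 0 0 0; 0 0 2.5 0 0 0; 0 0 2.5 0 0 0; 0 0 1.5 0 0 0; 0 0 0 0 0 0"
}}

```text
time: 3.2
tool_pos: [0.4696, 0.0236, 0.0249]
ee_rot: [3.141, 0.002, -0.001]
wrist_force: [0.4, 0.6, -0.1]
width: 0.0941
```

Request:
{"name": "step_arm", "arguments": {
  "increments": "0 0 0 0 0 0; 0 0 0 0 0 0"
}}

```text
time: 3.4
tool_pos: [0.4721, 0.0238, 0.0277]
ee_rot: [3.141, -0.004, -0.001]
wrist_force: [-0.5, 0.7, -0.2]
width: 0.0941
```

Request:
{"name": "step_arm", "arguments": {
  "increments": "0 0 1.2 0 0 0; 0 0 0 0 0 0; 0 0 0 0 0 0; 0 0 0 0 0 0; 0 0 0 0 0 0"
}}

```text
time: 3.9
tool_pos: [0.4706, 0.0242, 0.0136]
ee_rot: [3.141, -0.0, -0.0]
wrist_force: [0.5, -0.3, 0.1]
width: 0.0937
```

Run:
```python
from h import *
for i in range(3): o=get_obs();print(o['time'],o['tool_pos'],np.round(o['qvel'],3))
look('w3',['yellow'])
```

```text
3.9 [0.47059312 0.02419681 0.0136253 ] [-0.    -0.002 -0.     0.    -0.002  0.   ]
3.9 [0.47059312 0.02419681 0.0136253 ] [-0.    -0.002 -0.     0.    -0.002  0.   ]
3.9 [0.47059312 0.02419681 0.0136253 ] [-0.    -0.002 -0.     0.    -0.002  0.   ]
tcp [0.4706 0.0242 0.0136] [ 3.141 -0.    -0.   ] 0.09366864616988849 3.9
yellow 1100 [257, 238, 49, 35] [281.6, 253.8] z.044 [[0.4753 0.0237]]
```

View pics/w3.png

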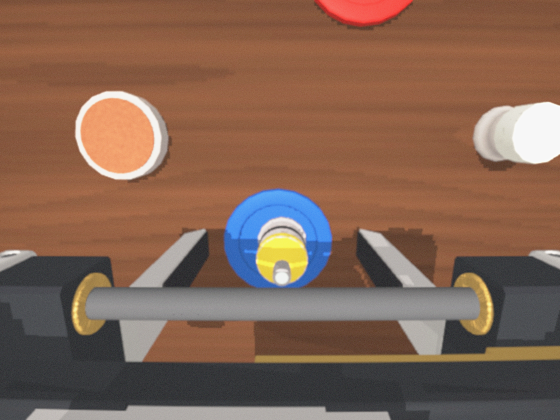

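Request:
{"name": "step_arm", "arguments": {
  "increments": "0.1 0 0 0 0 0; 0 0 0 0 0 0; 0 0 0 0 0 0; 0 0 0 0 0 0; 0 0 0 0 0 0",
  "claw": 1
}}

```text
time: 4.45
tool_pos: [0.4714, 0.0242, 0.0135]
ee_rot: [3.142, -0.0, -0.0]
wrist_force: [-0.6, -0.1, 0.0]
width: 0.0575
```

Request:
{"name": "step_arm", "arguments": {
  "increments": "0 0 0 0 0 0; 0 0 0 0 0 0; 0 0 0 0 0 0; 0 0 0 0 0 0; 0 0 0 0 0 0"
}}

```text
time: 4.95
tool_pos: [0.4714, 0.0242, 0.0135]
ee_rot: [3.142, -0.0, -0.0]
wrist_force: [-0.1, 0.7, -0.5]
width: 0.0273
```

Request:
{"name": "step_arm", "arguments": {
  "increments": "0 0 0 0 0 0; 0 0 -1 0 0 0; 0 0 -2 0 0 0; 0 0 -2 0 0 0; 0 0 -2 0 0 0"
}}

```text
time: 5.45
tool_pos: [0.4712, 0.0242, 0.0845]
ee_rot: [3.141, 0.0, -0.0]
wrist_force: [-0.3, 0.1, -2.6]
width: 0.0271
```

Request:
{"name": "step_arm", "arguments": {
  "increments": "0 0 -2 0 0 0; 0 0 -1 0 0 0; -0.2 -1.2 0 0 0 0; -0.4 -2.4 0 0 0 0; -0.4 -2.5 0 0 0 0"
}}

```text
time: 5.95
tool_pos: [0.4603, 0.0862, 0.1122]
ee_rot: [-3.141, 0.002, -0.001]
wrist_force: [0.6, 1.2, -1.9]
width: 0.0276
```

Request:
{"name": "step_arm", "arguments": {
  "increments": "-0.4 -2.5 0 0 0 0; -0.4 -2.5 0 0 0 0; -0.4 -2.5 0 0 0 0; -0.4 -2.5 0 0 0 0; -0.4 -2.5 0 0 0 0"
}}

```text
time: 6.45
tool_pos: [0.4398, 0.2117, 0.1118]
ee_rot: [3.141, 0.003, 0.0]
wrist_force: [0.7, -0.3, -1.4]
width: 0.0275
```

Request:
{"name": "step_arm", "arguments": {
  "increments": "-0.4 -2.5 0 0 0 0; -0.3 -1.8 0 0 0 0; 0 -1 0 0 0 0; 0 -0.5 0 0 0 0; 0 0 0 0 0 0"
}}

```text
time: 6.95
tool_pos: [0.4341, 0.2684, 0.1128]
ee_rot: [3.141, 0.001, 0.0]
wrist_force: [0.2, 0.7, -0.9]
width: 0.0276
```

Run:
```python
from h import *
look('w4',['yellow'])
```

```text
tcp [0.4341 0.2684 0.1128] [3.141e+00 1.000e-03 0.000e+00] 0.027621440769775456 6.95
```

View pics/w4.png

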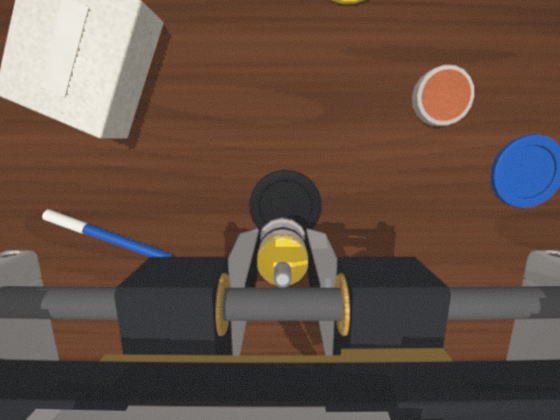

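Request:
{"name": "step_arm", "arguments": {
  "increments": "0 0.5 0 0 0 0; 0 0 1 0 0 0; 0 0 2 0 0 0; 0 0 2 0 0 0; 0 0 2 0 0 0"
}}

```text
time: 7.5
tool_pos: [0.4344, 0.2623, 0.0422]
ee_rot: [3.141, 0.0, -0.002]
wrist_force: [-0.2, -0.3, -2.0]
width: 0.0275
```

Request:
{"name": "step_arm", "arguments": {
  "increments": "0 0 1.3 0 0 0; 0 0 0.7 0 0 0; 0 0 0.4 0 0 0; 0 0 0 0 0 0; 0 0 0 0 0 0"
}}

```text
time: 8.0
tool_pos: [0.4352, 0.2635, 0.0203]
ee_rot: [-3.141, -0.002, -0.0]
wrist_force: [0.5, 0.4, -1.8]
width: 0.0271
```

Request:
{"name": "step_arm", "arguments": {
  "increments": "0 0 0.2 0 0 0; 0 0 0.2 0 0 0; 0 0 0.1 0 0 0; 0 0 0 0 0 0; 0 0 0 0 0 0"
}}

```text
time: 8.5
tool_pos: [0.4344, 0.2632, 0.0144]
ee_rot: [3.141, 0.0, -0.0]
wrist_force: [0.1, -0.1, -1.6]
width: 0.027
```

Request:
{"name": "step_arm", "arguments": {
  "increments": "0 0 0.1 0 0 0; 0 0 0 0 0 0; 0 0 0 0 0 0; 0 0 0 0 0 0"
}}

```text
time: 8.9
tool_pos: [0.4345, 0.2632, 0.0135]
ee_rot: [3.142, -0.0, -0.0]
wrist_force: [0.5, -0.5, -1.7]
width: 0.0275
```

Request:
{"name": "step_arm", "arguments": {
  "increments": "0 0 0 0 0 0; 0 0 0 0 0 0; 0 0 0 0 0 0; 0 0 0 0 0 0; 0 0 0 0 0 0",
  "claw": -1
}}

```text
time: 9.4
tool_pos: [0.4346, 0.2632, 0.0136]
ee_rot: [-3.142, -0.0, -0.0]
wrist_force: [0.1, 0.9, 0.7]
width: 0.0644
```

Request:
{"name": "step_arm", "arguments": {
  "increments": "0 0 0 0 0 0; 0 0 0 0 0 0; 0 0 0 0 0 0; 0 0 0 0 0 0; 0 0 0 0 0 0"
}}

```text
time: 9.9
tool_pos: [0.4345, 0.2632, 0.0134]
ee_rot: [3.141, 0.0, -0.0]
wrist_force: [0.3, 0.1, 0.1]
width: 0.0939
```

Request:
{"name": "step_arm", "arguments": {
  "increments": "0 0 -1 0 0 0; 0 0 -3 0 0 0; 0 0 -4 0 0 0; 0 0 -3 0 0 0; 0 0 -1 0 0 0"
}}

```text
time: 10.4
tool_pos: [0.4367, 0.2642, 0.1384]
ee_rot: [-3.138, -0.008, -0.0]
wrist_force: [-0.1, 0.4, 0.5]
width: 0.0942
```

Request:
{"name": "step_arm", "arguments": {
  "increments": "1 1.4 0 0 0 0; 2 2.8 0 0 0 0; 2 2.8 0 0 0 0; 2 2.8 0 0 0 0; 2 2.8 0 0 0 0"
}}

```text
time: 10.9
tool_pos: [0.5244, 0.136, 0.1324]
ee_rot: [3.141, 0.002, -0.0]
wrist_force: [0.4, 0.1, -0.6]
width: 0.0941
```

Request:
{"name": "step_arm", "arguments": {
  "increments": "2 2.9 0 0 0 0; 2 2.9 0 0 0 0; 2 2.8 0 0 0 0; 2 2.8 0 0 0 0; 2 2.8 0 0 0 0"
}}

```text
time: 11.4
tool_pos: [0.6245, -0.006, 0.1322]
ee_rot: [-3.141, 0.002, -0.0]
wrist_force: [0.8, 0.2, 0.9]
width: 0.0939
```

Request:
{"name": "step_arm", "arguments": {
  "increments": "0.9 1.6 0 0 0 0; 0 0 0 0 0 0; 0 0 0 0 0 0; 0 0 0 0 0 0"
}}

```text
time: 11.8
tool_pos: [0.6327, -0.0193, 0.1334]
ee_rot: [-3.141, 0.001, 0.001]
wrist_force: [0.9, -0.4, 0.2]
width: 0.0942
```

Run:
```python
from h import *
look('w5',['blue'])
im=snapshot('scene'); cv2.imwrite('pics/s1.png',im[:,:,::-1])
```

```text
tcp [ 0.6327 -0.0193  0.1334] [-3.141e+00  1.000e-03  1.000e-03] 0.09423603694674618 11.8
blue 407 [272, 190, 28, 26] [285.2, 201.1] z.044 [[ 0.6404 -0.0228]]
blue 2111 [213, 321, 60, 42] [242.4, 339.5] z.044 [[0.4937 0.0211]]
```

View pics/s1.png

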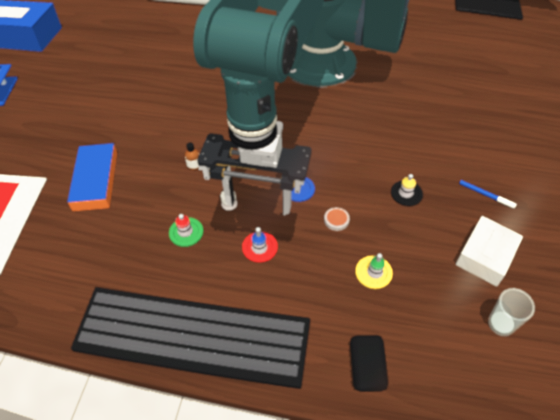

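Request:
{"name": "step_arm", "arguments": {
  "increments": "0.35 0.1 1 0 0 0; 0 0 3 0 0 0; 0 0 3 0 0 0; 0 0 2 0 0 0; 0 0 1.5 0 0 0"
}}

```text
time: 12.4
tool_pos: [0.6356, -0.0212, 0.0257]
ee_rot: [-3.141, 0.003, 0.0]
wrist_force: [0.5, -0.3, 0.3]
width: 0.094
```

Request:
{"name": "step_arm", "arguments": {
  "increments": "0 0 1 0 0 0; 0 0 0.3 0 0 0; 0 0 0 0 0 0; 0 0 0 0 0 0; 0 0 0 0 0 0"
}}

```text
time: 12.9
tool_pos: [0.6379, -0.022, 0.0169]
ee_rot: [3.141, -0.002, -0.0]
wrist_force: [-0.3, 0.1, 0.8]
width: 0.0941
```

Run:
```python
from h import *
look('w6',['blue'])
```

```text
tcp [ 0.6379 -0.022   0.0169] [ 3.141e+00 -2.000e-03 -0.000e+00] 0.09406085600706278 12.9
blue 1217 [259, 236, 47, 41] [282.4, 253.8] z.044 [[ 0.6411 -0.0229]]
```

View pics/w6.png

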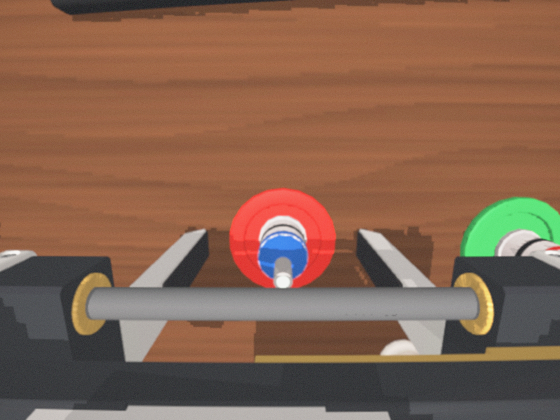

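Request:
{"name": "step_arm", "arguments": {
  "increments": "0 0 0.2 0 0 0; 0 0 0 0 0 0; 0 0 0 0 0 0; 0 0 0 0 0 0"
}}

```text
time: 13.35
tool_pos: [0.6369, -0.0219, 0.0135]
ee_rot: [3.141, -0.0, -0.0]
wrist_force: [0.9, 0.0, 0.2]
width: 0.0938
```

Request:
{"name": "step_arm", "arguments": {
  "increments": "0 0 0 0 0 0; 0 0 0 0 0 0; 0 0 0 0 0 0; 0 0 0 0 0 0; 0 0 0 0 0 0",
  "claw": 1
}}

```text
time: 13.85
tool_pos: [0.6369, -0.0219, 0.0135]
ee_rot: [3.141, 0.0, -0.0]
wrist_force: [-0.7, -0.3, -0.1]
width: 0.0574
```

Request:
{"name": "step_arm", "arguments": {
  "increments": "0 0 0 0 0 0; 0 0 0 0 0 0; 0 0 0 0 0 0; 0 0 0 0 0 0; 0 0 0 0 0 0"
}}

```text
time: 14.35
tool_pos: [0.6369, -0.0219, 0.0135]
ee_rot: [3.141, -0.0, -0.0]
wrist_force: [0.2, 0.6, -0.2]
width: 0.0275
```

Request:
{"name": "step_arm", "arguments": {
  "increments": "0 0 0 0 0 0; 0 0 -1 0 0 0; 0 0 -2 0 0 0; 0 0 -2 0 0 0; 0 0 -2 0 0 0"
}}

```text
time: 14.85
tool_pos: [0.6368, -0.0218, 0.0846]
ee_rot: [-3.142, 0.0, -0.0]
wrist_force: [0.1, 0.3, -1.4]
width: 0.0276
```

Request:
{"name": "step_arm", "arguments": {
  "increments": "0 0 -2 0 0 0; 0 0 -1 0 0 0; -1 -0.3 0 0 0 0; -2 -0.6 0 0 0 0; -2.3 -0.6 0 0 0 0"
}}

```text
time: 15.35
tool_pos: [0.5821, -0.0065, 0.1118]
ee_rot: [-3.141, 0.003, -0.0]
wrist_force: [0.0, 0.0, -0.6]
width: 0.0274
```

Request:
{"name": "step_arm", "arguments": {
  "increments": "-2.3 -0.7 0 0 0 0; -2.3 -0.7 0 0 0 0; -2.3 -0.7 0 0 0 0; -2.2 -0.7 0 0 0 0; -1.5 -0.4 0 0 0 0"
}}

```text
time: 15.85
tool_pos: [0.4748, 0.026, 0.1118]
ee_rot: [-3.141, 0.004, 0.0]
wrist_force: [0.2, -0.2, -1.6]
width: 0.0271
```

Request:
{"name": "step_arm", "arguments": {
  "increments": "-1 -0.2 0 0 0 0; 0 0 0 0 0 0; 0 0 0 0 0 0; 0 0 0 0 0 0"
}}

```text
time: 16.25
tool_pos: [0.4684, 0.027, 0.1133]
ee_rot: [3.141, -0.0, -0.001]
wrist_force: [-0.1, -0.0, -1.5]
width: 0.0277
```

Request:
{"name": "step_arm", "arguments": {
  "increments": "0 0 1 0 0 0; 0 0 2 0 0 0; 0 0 2 0 0 0; 0 0 2 0 0 0; 0 0 1.3 0 0 0"
}}

```text
time: 16.75
tool_pos: [0.4669, 0.0271, 0.028]
ee_rot: [-3.141, 0.003, -0.0]
wrist_force: [-0.5, -0.8, -1.6]
width: 0.0273
```

Request:
{"name": "step_arm", "arguments": {
  "increments": "0 0 0.7 0 0 0; 0 0 0.3 0 0 0; 0 0 0 0 0 0; 0 0 0 0 0 0; 0 0 0 0 0 0"
}}

```text
time: 17.25
tool_pos: [0.4688, 0.0272, 0.0215]
ee_rot: [3.141, -0.002, -0.0]
wrist_force: [0.1, -0.4, -0.9]
width: 0.0275
```

Request:
{"name": "step_arm", "arguments": {
  "increments": "0 0 0.3 0 0 0; 0 0 0.2 0 0 0; 0 0 0.2 0 0 0; 0 0 0.1 0 0 0; 0 0 0 0 0 0"
}}

```text
time: 17.75
tool_pos: [0.468, 0.0272, 0.0134]
ee_rot: [3.141, 0.0, -0.0]
wrist_force: [-3.5, 1.4, 4.4]
width: 0.0274
```

Request:
{"name": "step_arm", "arguments": {
  "increments": "0 0 0 0 0 0; 0 0 0 0 0 0; 0 0 0 0 0 0"
}}

```text
time: 18.05
tool_pos: [0.468, 0.0272, 0.0134]
ee_rot: [3.141, -0.0, -0.0]
wrist_force: [-2.8, 0.6, 4.6]
width: 0.0278
```

Request:
{"name": "step_arm", "arguments": {
  "increments": "0 0 0 0 0 0; 0 0 0 0 0 0; 0 0 0 0 0 0; 0 0 0 0 0 0; 0 0 0 0 0 0",
  "claw": -1
}}

```text
time: 18.55
tool_pos: [0.4679, 0.0272, 0.0123]
ee_rot: [3.141, 0.0, -0.0]
wrist_force: [0.6, -1.0, 0.1]
width: 0.0638
```

Request:
{"name": "step_arm", "arguments": {
  "increments": "0 0 0 0 0 0; 0 0 0 0 0 0; 0 0 0 0 0 0; 0 0 0 0 0 0; 0 0 0 0 0 0"
}}

```text
time: 19.05
tool_pos: [0.4679, 0.0272, 0.0124]
ee_rot: [3.142, -0.0, -0.0]
wrist_force: [0.8, -0.7, 0.8]
width: 0.0941
```

Request:
{"name": "step_arm", "arguments": {
  "increments": "0 0 -1 0 0 0; 0 0 -3 0 0 0; 0 0 -4 0 0 0; 0 0 -3 0 0 0; 0 0 -1 0 0 0"
}}

```text
time: 19.55
tool_pos: [0.4703, 0.0271, 0.1373]
ee_rot: [3.141, -0.008, -0.0]
wrist_force: [0.3, -0.0, 1.1]
width: 0.0941
```

Request:
{"name": "step_arm", "arguments": {
  "increments": "1 1.3 0 0 0 0; 2 2.6 0 0 0 0; 2 2.6 0 0 0 0; 2 2.6 0 0 0 0; 2 2.6 0 0 0 0"
}}

```text
time: 20.05
tool_pos: [0.5576, -0.0917, 0.1293]
ee_rot: [-3.141, 0.005, -0.001]
wrist_force: [0.4, 0.2, 0.7]
width: 0.0941
```

Request:
{"name": "step_arm", "arguments": {
  "increments": "2 2.6 0 0 0 0; 2 2.6 0 0 0 0; 2 2.6 0 0 0 0; 1 1.4 0 0 0 0; 0 0 0 0 0 0"
}}

```text
time: 20.55
tool_pos: [0.6274, -0.1846, 0.1283]
ee_rot: [-3.141, 0.005, -0.003]
wrist_force: [0.1, 0.3, 0.0]
width: 0.0943
```

Request:
{"name": "step_arm", "arguments": {
  "increments": "0 0 0 0 0 0; 0 0 0 0 0 0; 0 0 0 0 0 0"
}}

```text
time: 20.85
tool_pos: [0.6274, -0.1809, 0.1324]
ee_rot: [-3.141, 0.0, 0.001]
wrist_force: [0.2, -0.1, 1.2]
width: 0.094
```

Run:
```python
from h import *
look('w7',['red'])
```

```text
tcp [ 0.6274 -0.1809  0.1324] [-3.141e+00  0.000e+00  1.000e-03] 0.09402459037566877 20.85
red 193 [273, 197, 27, 25] [287.7, 209.8] z.044 [[ 0.6272 -0.1868]]
```

View pics/w7.png

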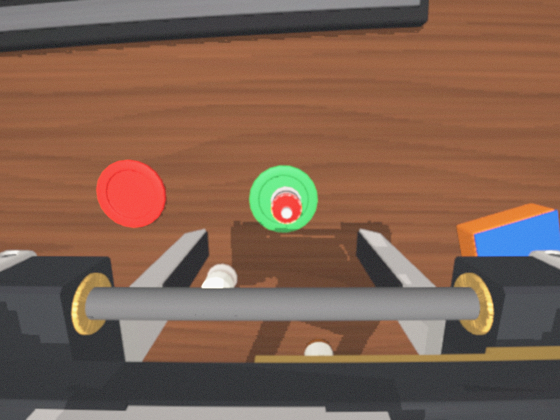

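Request:
{"name": "step_arm", "arguments": {
  "increments": "-0.2 0.3 1 0 0 0; 0 0 3 0 0 0; 0 0 3 0 0 0; 0 0 2 0 0 0; 0 0 1.5 0 0 0"
}}

```text
time: 21.4
tool_pos: [0.6244, -0.1842, 0.0249]
ee_rot: [-3.141, 0.003, 0.0]
wrist_force: [0.2, -0.2, 0.9]
width: 0.0938
```

Request:
{"name": "step_arm", "arguments": {
  "increments": "0 0 0.9 0 0 0; 0 0 0.4 0 0 0; 0 0 0 0 0 0; 0 0 0 0 0 0; 0 0 0 0 0 0"
}}

```text
time: 21.9
tool_pos: [0.6268, -0.1852, 0.0159]
ee_rot: [3.141, -0.002, -0.0]
wrist_force: [-0.7, 0.3, 0.6]
width: 0.0941
```

Request:
{"name": "step_arm", "arguments": {
  "increments": "0 0 0 0 0 0; 0 0 0 0 0 0; 0 0 0 0 0 0"
}}

```text
time: 22.2
tool_pos: [0.626, -0.1849, 0.0147]
ee_rot: [3.141, -0.0, -0.0]
wrist_force: [-0.6, 0.4, -0.4]
width: 0.0937
```

```bash
sed -i "s/190 if col=='red'/165 if col=='red'/" h.py
python3 - <<'E'
from h import *
look('w8',['red'])
E
```

```text
tcp [ 0.626  -0.1849  0.0147] [ 3.141 -0.    -0.   ] 0.09370091643933047 22.2
red 6908 [0, 170, 96, 87] [44.2, 215.6] z.044 [[ 0.6514 -0.0603]]
red 1282 [257, 233, 50, 46] [281.5, 252.6] z.044 [[ 0.6309 -0.1853]]
```

View pics/w8.png

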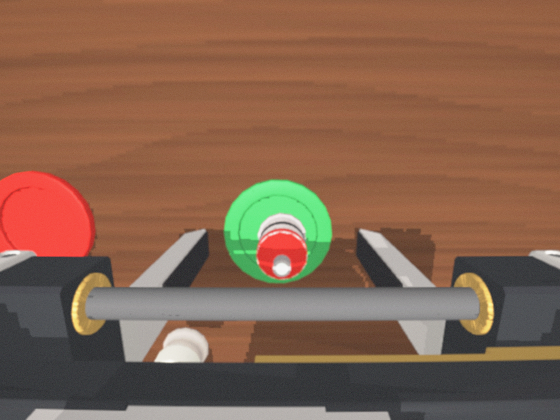

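Request:
{"name": "step_arm", "arguments": {
  "increments": "0 0 0.1 0 0 0; 0 0 0 0 0 0; 0 0 0 0 0 0; 0 0 0 0 0 0; 0 0 0 0 0 0",
  "claw": 1
}}

```text
time: 22.75
tool_pos: [0.6259, -0.1848, 0.0135]
ee_rot: [3.141, -0.0, -0.0]
wrist_force: [-1.1, 0.1, 0.2]
width: 0.057
```

Request:
{"name": "step_arm", "arguments": {
  "increments": "0 0 0 0 0 0; 0 0 0 0 0 0; 0 0 0 0 0 0; 0 0 0 0 0 0; 0 0 0 0 0 0"
}}

```text
time: 23.25
tool_pos: [0.6259, -0.1848, 0.0135]
ee_rot: [3.142, -0.0, -0.0]
wrist_force: [-1.0, -0.6, 0.0]
width: 0.0278
```

Request:
{"name": "step_arm", "arguments": {
  "increments": "0 0 0 0 0 0; 0 0 0 0 0 0"
}}

```text
time: 23.45
tool_pos: [0.6259, -0.1848, 0.0135]
ee_rot: [3.142, -0.0, -0.0]
wrist_force: [-1.0, 0.4, -0.1]
width: 0.0276
```

Request:
{"name": "step_arm", "arguments": {
  "increments": "0 0 -1 0 0 0; 0 0 -2 0 0 0; 0 0 -2 0 0 0; 0 0 -2 0 0 0; 0 0 -2 0 0 0"
}}

```text
time: 23.95
tool_pos: [0.6258, -0.1848, 0.1048]
ee_rot: [3.141, -0.0, -0.0]
wrist_force: [-0.2, 1.1, -0.8]
width: 0.0277
```

Request:
{"name": "step_arm", "arguments": {
  "increments": "0 0 -1 0 0 0; 0.1 -1 0 0 0 0; 0.1 -2 0 0 0 0; 0.1 -2.5 0 0 0 0; 0.2 -2.5 0 0 0 0"
}}

```text
time: 24.45
tool_pos: [0.6297, -0.1021, 0.1113]
ee_rot: [-3.14, 0.004, 0.0]
wrist_force: [0.4, 0.4, -1.4]
width: 0.0274
```

Request:
{"name": "step_arm", "arguments": {
  "increments": "0.1 -2.5 0 0 0 0; 0.1 -2.5 0 0 0 0; 0.1 -2 0 0 0 0; 0.1 -1.2 0 0 0 0; 0 0 0 0 0 0"
}}

```text
time: 24.95
tool_pos: [0.6341, -0.0201, 0.1121]
ee_rot: [-3.141, 0.002, 0.003]
wrist_force: [-0.1, 0.0, -1.3]
width: 0.0274
```

Request:
{"name": "step_arm", "arguments": {
  "increments": "0 0 0 0 0 0; 0 0 0 0 0 0; 0 0 0 0 0 0"
}}

```text
time: 25.25
tool_pos: [0.6349, -0.0238, 0.1133]
ee_rot: [3.141, 0.0, -0.002]
wrist_force: [-0.1, -0.5, -1.0]
width: 0.0277
```

Request:
{"name": "step_arm", "arguments": {
  "increments": "0 0 1 0 0 0; 0 0 2 0 0 0; 0 0 2 0 0 0; 0 0 2 0 0 0; 0 0 1.3 0 0 0"
}}

```text
time: 25.75
tool_pos: [0.6336, -0.0232, 0.0278]
ee_rot: [-3.141, 0.003, -0.001]
wrist_force: [0.2, 0.9, -1.8]
width: 0.0278
```

Request:
{"name": "step_arm", "arguments": {
  "increments": "0 0 0.7 0 0 0; 0 0 0.3 0 0 0; 0 0 0 0 0 0; 0 0 0 0 0 0; 0 0 0 0 0 0"
}}

```text
time: 26.25
tool_pos: [0.6358, -0.0229, 0.0217]
ee_rot: [3.141, -0.002, -0.0]
wrist_force: [0.2, -0.2, -0.7]
width: 0.0275
```

Request:
{"name": "step_arm", "arguments": {
  "increments": "0 0 0.3 0 0 0; 0 0 0.2 0 0 0; 0 0 0.1 0 0 0; 0 0 0 0 0 0; 0 0 0 0 0 0"
}}

```text
time: 26.75
tool_pos: [0.6349, -0.0229, 0.0144]
ee_rot: [3.141, 0.0, -0.0]
wrist_force: [-0.2, 0.2, -1.9]
width: 0.0278
```

Then lower to contact, release, rise, and go to the green objective at about (.648, .211).

Request:
{"name": "step_arm", "arguments": {
  "increments": "0 0 0.1 0 0 0; 0 0 0.1 0 0 0; 0 0 0 0 0 0; 0 0 0 0 0 0; 0 0 0 0 0 0"
}}

```text
time: 27.25
tool_pos: [0.6352, -0.0229, 0.0135]
ee_rot: [3.141, -0.001, -0.0]
wrist_force: [-3.0, 0.2, 6.3]
width: 0.0275
```

Request:
{"name": "step_arm", "arguments": {
  "increments": "0 0 0 0 0 0; 0 0 0 0 0 0; 0 0 0 0 0 0; 0 0 0 0 0 0; 0 0 0 0 0 0",
  "claw": -1
}}

```text
time: 27.75
tool_pos: [0.6348, -0.0228, 0.0121]
ee_rot: [3.142, 0.0, -0.0]
wrist_force: [1.1, 0.2, 0.4]
width: 0.0642
```

Request:
{"name": "step_arm", "arguments": {
  "increments": "0 0 0 0 0 0; 0 0 0 0 0 0; 0 0 0 0 0 0; 0 0 0 0 0 0; 0 0 0 0 0 0"
}}

```text
time: 28.25
tool_pos: [0.6349, -0.0229, 0.0125]
ee_rot: [3.141, -0.0, -0.0]
wrist_force: [0.4, 0.2, 0.0]
width: 0.0937
```

Request:
{"name": "step_arm", "arguments": {
  "increments": "0 0 -1 0 0 0; 0 0 -3 0 0 0; 0 0 -4 0 0 0; 0 0 -3 0 0 0; 0 0 -1 0 0 0"
}}

```text
time: 28.75
tool_pos: [0.6374, -0.0231, 0.1383]
ee_rot: [3.14, -0.009, -0.0]
wrist_force: [1.2, 0.0, 0.5]
width: 0.0939
```

Request:
{"name": "step_arm", "arguments": {
  "increments": "0 -1.4 0 0 0 0; 0.1 -3 0 0 0 0; 0.2 -3 0 0 0 0; 0.2 -3 0 0 0 0; 0.2 -3 0 0 0 0"
}}

```text
time: 29.25
tool_pos: [0.6402, 0.1132, 0.1292]
ee_rot: [3.142, 0.005, 0.0]
wrist_force: [0.3, 0.1, 0.7]
width: 0.0943
```

Request:
{"name": "step_arm", "arguments": {
  "increments": "0.2 -3 0 0 0 0; 0.2 -3 0 0 0 0; 0.2 -3 0 0 0 0; 0 -1 0 0 0 0; 0 0 0 0 0 0"
}}

```text
time: 29.75
tool_pos: [0.6465, 0.2128, 0.1299]
ee_rot: [3.141, 0.004, 0.003]
wrist_force: [0.1, 0.3, -0.5]
width: 0.0939
```

Request:
{"name": "step_arm", "arguments": {
  "increments": "0 0 0 0 0 0; 0 0 0 0 0 0; 0 0 0 0 0 0; 0 0 0 0 0 0"
}}

```text
time: 30.15
tool_pos: [0.6482, 0.21, 0.1327]
ee_rot: [3.141, -0.0, -0.002]
wrist_force: [-0.2, -0.2, 0.7]
width: 0.094
```

Run:
```python
from h import *
look('w9',['green'])
```

```text
tcp [0.6482 0.21   0.1327] [ 3.141e+00 -0.000e+00 -2.000e-03] 0.09402252531029372 30.15
green 373 [265, 195, 27, 26] [278.2, 205.8] z.044 [[0.6518 0.2128]]
```

View pics/w9.png

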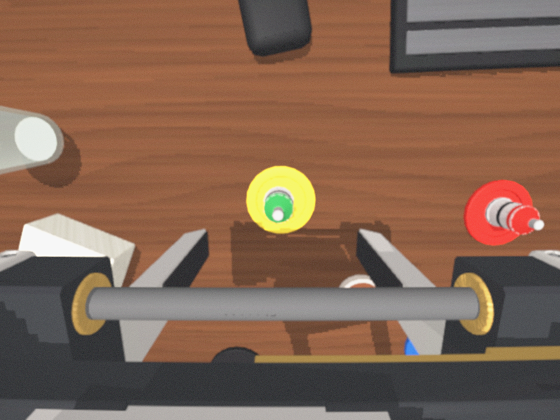

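Request:
{"name": "step_arm", "arguments": {
  "increments": "0 -0.15 1 0 0 0; 0 0 3 0 0 0; 0 0 3 0 0 0; 0 0 2 0 0 0; 0 0 1.5 0 0 0"
}}

```text
time: 30.7
tool_pos: [0.6466, 0.2123, 0.0244]
ee_rot: [3.141, 0.003, -0.0]
wrist_force: [0.2, -0.2, 0.5]
width: 0.0939
```

Request:
{"name": "step_arm", "arguments": {
  "increments": "0 0 0.9 0 0 0; 0 0 0.4 0 0 0; 0 0 0 0 0 0; 0 0 0 0 0 0; 0 0 0 0 0 0"
}}

```text
time: 31.2
tool_pos: [0.6489, 0.2129, 0.016]
ee_rot: [-3.141, -0.003, -0.0]
wrist_force: [0.1, 0.5, 0.1]
width: 0.094
```

Request:
{"name": "step_arm", "arguments": {
  "increments": "0 0 0 0 0 0; 0 0 0 0 0 0; 0 0 0 0 0 0"
}}

```text
time: 31.5
tool_pos: [0.6481, 0.2127, 0.0148]
ee_rot: [-3.142, -0.0, -0.0]
wrist_force: [-0.8, -0.3, 0.8]
width: 0.0942
```

Run:
```python
from h import *
look('w10',['green'])
```

```text
tcp [0.6481 0.2127 0.0148] [-3.142 -0.    -0.   ] 0.09421606269676697 31.5
green 1193 [256, 235, 48, 42] [279.8, 253.4] z.044 [[0.6526 0.2132]]
```

Same alignment as the earlier grasps (row 253). Grip, carry to the green dish (.628, -.182).

Request:
{"name": "step_arm", "arguments": {
  "increments": "0 0 0.1 0 0 0; 0 0 0 0 0 0; 0 0 0 0 0 0; 0 0 0 0 0 0; 0 0 0 0 0 0",
  "claw": 1
}}

```text
time: 32.05
tool_pos: [0.648, 0.2126, 0.0134]
ee_rot: [3.141, 0.0, -0.0]
wrist_force: [-0.3, 0.2, -0.3]
width: 0.0574
```

Request:
{"name": "step_arm", "arguments": {
  "increments": "0 0 0 0 0 0; 0 0 0 0 0 0; 0 0 0 0 0 0; 0 0 0 0 0 0; 0 0 0 0 0 0"
}}

```text
time: 32.55
tool_pos: [0.648, 0.2128, 0.0135]
ee_rot: [-3.141, -0.0, -0.0]
wrist_force: [0.6, -0.4, 0.4]
width: 0.0275
```

Request:
{"name": "step_arm", "arguments": {
  "increments": "0 0 0 0 0 0; 0 0 0 0 0 0"
}}

```text
time: 32.75
tool_pos: [0.648, 0.2128, 0.0135]
ee_rot: [-3.141, -0.0, -0.0]
wrist_force: [0.0, -0.0, -0.4]
width: 0.0271
```

Request:
{"name": "step_arm", "arguments": {
  "increments": "0 0 -1 0 0 0; 0 0 -2 0 0 0; 0 0 -3 0 0 0; 0 0 -3 0 0 0; 0 0 -2 0 0 0"
}}

```text
time: 33.25
tool_pos: [0.6488, 0.2127, 0.1269]
ee_rot: [-3.141, -0.003, -0.0]
wrist_force: [0.6, 0.0, -0.9]
width: 0.0272
```

Request:
{"name": "step_arm", "arguments": {
  "increments": "0 1.2 0 0 0 0; -0.2 2.5 0 0 0 0; -0.2 2.5 0 0 0 0; -0.2 2.5 0 0 0 0; -0.2 2.5 0 0 0 0"
}}

```text
time: 33.75
tool_pos: [0.6387, 0.0986, 0.1215]
ee_rot: [3.141, 0.003, -0.001]
wrist_force: [0.3, 0.3, -1.5]
width: 0.0278
```

Request:
{"name": "step_arm", "arguments": {
  "increments": "-0.2 2.5 0 0 0 0; -0.2 2.5 0 0 0 0; -0.2 2.5 0 0 0 0; -0.2 2.5 0 0 0 0; -0.2 2.5 0 0 0 0"
}}

```text
time: 34.25
tool_pos: [0.6285, -0.0263, 0.1216]
ee_rot: [3.141, 0.003, -0.001]
wrist_force: [0.9, -0.1, -1.5]
width: 0.0273
```

Request:
{"name": "step_arm", "arguments": {
  "increments": "-0.2 2.5 0 0 0 0; 0 2.5 0 0 0 0; 0 2.5 0 0 0 0; 0 2.5 0 0 0 0; 0 2.5 0 0 0 0"
}}

```text
time: 34.75
tool_pos: [0.6263, -0.151, 0.1215]
ee_rot: [-3.141, 0.003, -0.001]
wrist_force: [0.1, -0.0, 0.3]
width: 0.0273
```

Request:
{"name": "step_arm", "arguments": {
  "increments": "0 2.5 0 0 0 0; 0 0.8 0 0 0 0; 0 0 0 0 0 0; 0 0 0 0 0 0; 0 0 0 0 0 0"
}}

```text
time: 35.25
tool_pos: [0.6278, -0.1811, 0.1233]
ee_rot: [-3.141, 0.0, 0.001]
wrist_force: [-0.0, -0.2, -1.3]
width: 0.0273
```

Request:
{"name": "step_arm", "arguments": {
  "increments": "0 0 1 0 0 0; 0 0 2 0 0 0; 0 0 2 0 0 0; 0 0 2 0 0 0; 0 0 1.5 0 0 0"
}}

```text
time: 35.75
tool_pos: [0.627, -0.1811, 0.0362]
ee_rot: [-3.141, 0.002, 0.001]
wrist_force: [-0.9, -0.3, -0.9]
width: 0.0273
```

Request:
{"name": "step_arm", "arguments": {
  "increments": "0 0 1 0 0 0; 0 0 0.5 0 0 0; 0 0 0.3 0 0 0; 0 0 0 0 0 0; 0 0 0 0 0 0"
}}

```text
time: 36.25
tool_pos: [0.6286, -0.1826, 0.0215]
ee_rot: [3.141, -0.002, -0.0]
wrist_force: [-0.0, -0.7, -0.7]
width: 0.0273
```

Request:
{"name": "step_arm", "arguments": {
  "increments": "0 0 0.3 0 0 0; 0 0 0.2 0 0 0; 0 0 0.1 0 0 0; 0 0 0 0 0 0; 0 0 0 0 0 0"
}}

```text
time: 36.75
tool_pos: [0.6279, -0.1824, 0.0144]
ee_rot: [3.142, 0.0, -0.0]
wrist_force: [-0.1, 0.5, -1.2]
width: 0.0275
```

Request:
{"name": "step_arm", "arguments": {
  "increments": "0 0 0.1 0 0 0; 0 0 0.1 0 0 0; 0 0 0 0 0 0; 0 0 0 0 0 0; 0 0 0 0 0 0"
}}

```text
time: 37.25
tool_pos: [0.6282, -0.1824, 0.0134]
ee_rot: [3.141, -0.001, -0.0]
wrist_force: [-2.0, 0.9, 5.4]
width: 0.0276
```

Request:
{"name": "step_arm", "arguments": {
  "increments": "0 0 0 0 0 0; 0 0 0 0 0 0; 0 0 0 0 0 0; 0 0 0 0 0 0; 0 0 0 0 0 0",
  "claw": -1
}}

```text
time: 37.75
tool_pos: [0.6278, -0.1823, 0.0121]
ee_rot: [-3.142, 0.0, -0.0]
wrist_force: [-0.2, -0.2, 0.4]
width: 0.0638
```

Request:
{"name": "step_arm", "arguments": {
  "increments": "0 0 0 0 0 0; 0 0 0 0 0 0; 0 0 0 0 0 0; 0 0 0 0 0 0; 0 0 0 0 0 0"
}}

```text
time: 38.25
tool_pos: [0.6279, -0.1824, 0.0125]
ee_rot: [3.141, -0.0, -0.0]
wrist_force: [0.1, -1.1, -0.0]
width: 0.0935
```

Request:
{"name": "step_arm", "arguments": {
  "increments": "0 0 -1 0 0 0; 0 0 -3 0 0 0; 0 0 -4 0 0 0; 0 0 -3 0 0 0; 0 0 -1 0 0 0"
}}

```text
time: 38.75
tool_pos: [0.6302, -0.1832, 0.1385]
ee_rot: [3.138, -0.009, -0.0]
wrist_force: [1.0, -1.5, 1.2]
width: 0.0937
```

Request:
{"name": "step_arm", "arguments": {
  "increments": "-0.6 -1.5 0 0 0 0; -1.3 -3 0 0 0 0; -1.3 -3 0 0 0 0; -1.3 -3 0 0 0 0; -1.3 -3 0 0 0 0"
}}

```text
time: 39.25
tool_pos: [0.5671, -0.045, 0.1293]
ee_rot: [-3.14, 0.005, 0.0]
wrist_force: [-0.3, 0.1, -0.1]
width: 0.0939
```

Request:
{"name": "step_arm", "arguments": {
  "increments": "-1.3 -3 0 0 0 0; -1.3 -3 0 0 0 0; -1.3 -3 0 0 0 0; -1.3 -3 0 0 0 0; -1.3 -3 0 0 0 0"
}}

```text
time: 39.75
tool_pos: [0.5018, 0.1044, 0.1295]
ee_rot: [3.142, 0.005, 0.0]
wrist_force: [0.7, 0.5, 0.2]
width: 0.0939
```

Request:
{"name": "step_arm", "arguments": {
  "increments": "-1.3 -3 0 0 0 0; -1.3 -3 0 0 0 0; -1.3 -3 0 0 0 0; -1.3 -3 0 0 0 0; -1.3 -3 0 0 0 0"
}}

```text
time: 40.25
tool_pos: [0.4368, 0.2537, 0.1296]
ee_rot: [3.14, 0.005, 0.0]
wrist_force: [0.5, 0.0, 0.2]
width: 0.0943
```

Request:
{"name": "step_arm", "arguments": {
  "increments": "-0.55 -1.1 0 0 0 0; 0 0 0 0 0 0; 0 0 0 0 0 0; 0 0 0 0 0 0; 0 0 0 0 0 0"
}}

```text
time: 40.75
tool_pos: [0.4349, 0.2627, 0.1323]
ee_rot: [3.141, 0.0, -0.002]
wrist_force: [-0.3, 1.0, 0.6]
width: 0.0938
```

Run:
```python
from h import *
look('w11',['yellow'])
im=snapshot('scene'); cv2.imwrite('pics/s2.png',im[:,:,::-1])
```

```text
tcp [0.4349 0.2627 0.1323] [ 3.141e+00  0.000e+00 -2.000e-03] 0.0938440946320328 40.75
yellow 380 [313, 0, 50, 11] [336.9, 3.9] z.044 [[0.6045 0.2175]]
yellow 235 [269, 198, 24, 17] [279.3, 204.5] z.044 [[0.4398 0.2644]]
```

View pics/s2.png

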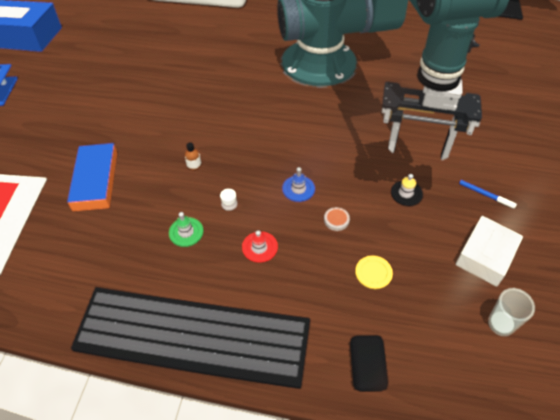

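Request:
{"name": "step_arm", "arguments": {
  "increments": "0.1 0 1 0 0 0; 0 0 3 0 0 0; 0 0 3 0 0 0; 0 0 2 0 0 0; 0 0 1.5 0 0 0"
}}

```text
time: 41.35
tool_pos: [0.4343, 0.2628, 0.0247]
ee_rot: [3.14, 0.003, -0.001]
wrist_force: [0.0, 0.4, 0.1]
width: 0.0938
```

Request:
{"name": "step_arm", "arguments": {
  "increments": "0 0 0.9 0 0 0; 0 0 0.5 0 0 0; 0 0 0 0 0 0; 0 0 0 0 0 0; 0 0 0 0 0 0"
}}

```text
time: 41.85
tool_pos: [0.4363, 0.2641, 0.0145]
ee_rot: [-3.141, -0.002, -0.0]
wrist_force: [0.7, -0.3, 0.1]
width: 0.0943
```

Request:
{"name": "step_arm", "arguments": {
  "increments": "0 0 0 0 0 0; 0 0 0 0 0 0; 0 0 0 0 0 0"
}}

```text
time: 42.15
tool_pos: [0.4356, 0.2638, 0.0137]
ee_rot: [-3.141, -0.001, -0.0]
wrist_force: [0.9, 0.5, -0.4]
width: 0.0936
```

Request:
{"name": "step_arm", "arguments": {
  "increments": "0 0 0 0 0 0; 0 0 0 0 0 0; 0 0 0 0 0 0; 0 0 0 0 0 0; 0 0 0 0 0 0",
  "claw": 1
}}

```text
time: 42.65
tool_pos: [0.4355, 0.2637, 0.0134]
ee_rot: [3.142, -0.0, -0.0]
wrist_force: [-0.2, -0.7, 1.1]
width: 0.0575
```

Request:
{"name": "step_arm", "arguments": {
  "increments": "0 0 0 0 0 0; 0 0 0 0 0 0; 0 0 0 0 0 0; 0 0 0 0 0 0; 0 0 0 0 0 0"
}}

```text
time: 43.15
tool_pos: [0.4355, 0.2636, 0.0134]
ee_rot: [3.141, -0.0, -0.0]
wrist_force: [0.7, 0.4, 0.8]
width: 0.0275
```

Request:
{"name": "step_arm", "arguments": {
  "increments": "0 0 0 0 0 0; 0 0 0 0 0 0"
}}

```text
time: 43.35
tool_pos: [0.4355, 0.2636, 0.0134]
ee_rot: [3.141, 0.0, -0.0]
wrist_force: [-0.0, 0.2, 0.1]
width: 0.0275
```

Request:
{"name": "step_arm", "arguments": {
  "increments": "0 0 -1 0 0 0; 0 0 -2 0 0 0; 0 0 -3 0 0 0; 0 0 -3 0 0 0; 0 0 -2 0 0 0"
}}

```text
time: 43.85
tool_pos: [0.4362, 0.2641, 0.1263]
ee_rot: [-3.14, -0.003, -0.0]
wrist_force: [0.5, 1.1, -2.1]
width: 0.0272
```

Request:
{"name": "step_arm", "arguments": {
  "increments": "1 0.3 0 0 0 0; 2 0.5 0 0 0 0; 2.5 0.6 0 0 0 0; 2.5 0.6 0 0 0 0; 2.5 0.6 0 0 0 0"
}}

```text
time: 44.35
tool_pos: [0.5411, 0.2368, 0.1214]
ee_rot: [3.14, 0.003, -0.0]
wrist_force: [0.1, 0.0, -2.4]
width: 0.0274
```

Request:
{"name": "step_arm", "arguments": {
  "increments": "2.5 0.6 0 0 0 0; 2.5 0.6 0 0 0 0; 2.5 0.6 0 0 0 0; 2 0.6 0 0 0 0; 1.35 0.3 0 0 0 0"
}}

```text
time: 44.85
tool_pos: [0.6501, 0.2091, 0.1205]
ee_rot: [3.14, 0.003, -0.002]
wrist_force: [0.0, 0.6, -1.4]
width: 0.0273
```

Request:
{"name": "step_arm", "arguments": {
  "increments": "0 0 0 0 0 0; 0 0 0 0 0 0; 0 0 0 0 0 0; 0 0 0 0 0 0"
}}

```text
time: 45.25
tool_pos: [0.6483, 0.211, 0.1234]
ee_rot: [3.142, 0.0, 0.001]
wrist_force: [0.1, -0.6, -0.7]
width: 0.0273
```

Request:
{"name": "step_arm", "arguments": {
  "increments": "0 0 1 0 0 0; 0 0 2 0 0 0; 0 0 2 0 0 0; 0 0 2 0 0 0; 0 0 1.5 0 0 0"
}}

```text
time: 45.75
tool_pos: [0.6477, 0.2106, 0.0363]
ee_rot: [3.141, 0.002, 0.0]
wrist_force: [-0.1, 0.0, -2.4]
width: 0.0272
```

Request:
{"name": "step_arm", "arguments": {
  "increments": "0 0 1 0 0 0; 0 0 0.5 0 0 0; 0 0 0.3 0 0 0; 0 0 0 0 0 0; 0 0 0 0 0 0"
}}

```text
time: 46.25
tool_pos: [0.6497, 0.2108, 0.0215]
ee_rot: [-3.141, -0.002, -0.0]
wrist_force: [-0.6, -0.6, -1.6]
width: 0.0276
```

Request:
{"name": "step_arm", "arguments": {
  "increments": "0 0 0.3 0 0 0; 0 0 0.2 0 0 0; 0 0 0.1 0 0 0; 0 0 0 0 0 0; 0 0 0 0 0 0"
}}

```text
time: 46.75
tool_pos: [0.649, 0.2106, 0.0144]
ee_rot: [3.141, 0.0, -0.0]
wrist_force: [-0.9, -0.5, -1.8]
width: 0.0274
```

Request:
{"name": "step_arm", "arguments": {
  "increments": "0 0 0.1 0 0 0; 0 0 0.1 0 0 0; 0 0 0 0 0 0; 0 0 0 0 0 0; 0 0 0 0 0 0"
}}

```text
time: 47.25
tool_pos: [0.6493, 0.2107, 0.0135]
ee_rot: [-3.141, -0.001, -0.0]
wrist_force: [-2.0, 0.5, 5.0]
width: 0.0274
```

Request:
{"name": "step_arm", "arguments": {
  "increments": "0 0 0 0 0 0; 0 0 0 0 0 0; 0 0 0 0 0 0; 0 0 0 0 0 0; 0 0 0 0 0 0",
  "claw": -1
}}

```text
time: 47.75
tool_pos: [0.6489, 0.2106, 0.0121]
ee_rot: [3.141, 0.0, -0.0]
wrist_force: [-0.1, -0.1, -0.4]
width: 0.0642
```

Request:
{"name": "step_arm", "arguments": {
  "increments": "0 0 0 0 0 0; 0 0 0 0 0 0; 0 0 0 0 0 0; 0 0 0 0 0 0; 0 0 0 0 0 0"
}}

```text
time: 48.25
tool_pos: [0.649, 0.2106, 0.0125]
ee_rot: [3.141, -0.0, -0.0]
wrist_force: [-0.5, 0.2, 0.5]
width: 0.0941
```

Request:
{"name": "step_arm", "arguments": {
  "increments": "0 0 -1 0 0 0; 0 0 -3 0 0 0; 0 0 -4 0 0 0; 0 0 -3 0 0 0; 0 0 -1 0 0 0"
}}

```text
time: 48.75
tool_pos: [0.6513, 0.2112, 0.1387]
ee_rot: [-3.14, -0.009, -0.0]
wrist_force: [0.3, 0.2, 0.9]
width: 0.0939
```

Request:
{"name": "step_arm", "arguments": {
  "increments": "-1.5 0 -1 0 0 0; -3 0 -1 0 0 0; -4 0 -1 0 0 0; -4 0 -1 0 0 0; -4 0 0 0 0 0"
}}

```text
time: 49.25
tool_pos: [0.4828, 0.2107, 0.1731]
ee_rot: [-3.141, -0.001, -0.0]
wrist_force: [0.6, -0.1, 0.0]
width: 0.0939
```

Request:
{"name": "step_arm", "arguments": {
  "increments": "-4 0 0 0 0 0; -4 0 0 0 0 0; -3 0 0 0 0 0; -1.5 0 0 0 0 0; 0 0 0 0 0 0"
}}

```text
time: 49.75
tool_pos: [0.3571, 0.2107, 0.1721]
ee_rot: [3.141, 0.0, 0.001]
wrist_force: [0.6, -0.1, 0.1]
width: 0.0938
```

Request:
{"name": "step_arm", "arguments": {
  "increments": "0 0 0 0 0 0; 0 0 0 0 0 0; 0 0 0 0 0 0; 0 0 0 0 0 0; 0 0 0 0 0 0"
}}

```text
time: 50.25
tool_pos: [0.3593, 0.2106, 0.1722]
ee_rot: [3.141, 0.001, -0.001]
wrist_force: [0.4, -0.7, -0.1]
width: 0.0941
```

Run:
```python
from h import *
a=snapshot('scene'); b=snapshot('top')
cv2.imwrite('pics/fs.png',a[80:300,130:460,::-1].repeat(2,0).repeat(2,1)); cv2.imwrite('pics/ft.png',b[:,:,::-1])
```

```text
(no output)
```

View pics/fs.png

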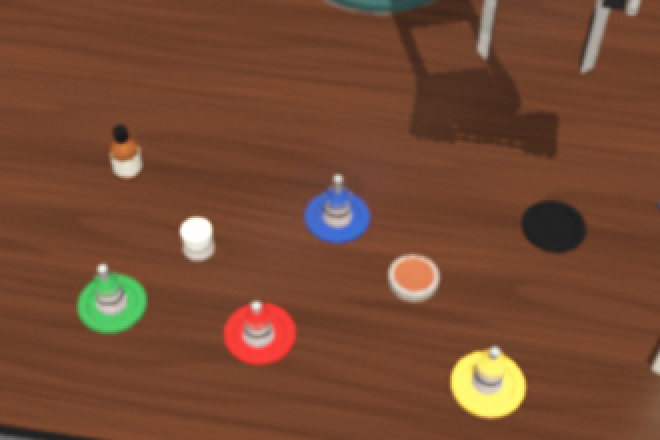

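View pics/ft.png

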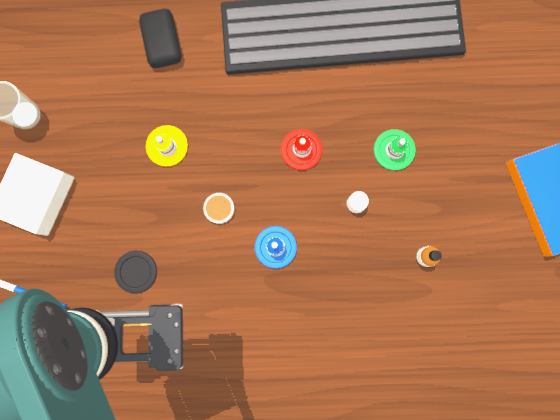

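All four objectives stand upright in dishes of their own colour. In the top view they are yellow (166,146), red (301,149), green (395,150) and blue (276,247). The black dish at (135,271) is empty, the bottle at (428,256) has not moved, and the arm is clear.

```bash
python3 -c "
from bench import *
print(close_job())"
```

```text
the job is handed in; nothing more can be done
None
```

The four objectives are swapped round and the job is handed in, at about 50 s on the robot's clock (limit 141 s). I parked yellow in the black dish, moved blue, red and green to their own dishes, then brought yellow from the black dish to its own.

- **Final position:** the last scene and top pictures show each objective upright, nose up, in the dish of its own colour. The black dish is empty, the oil bottle is where it started, and the gripper is open and well clear.
- **Lowering:** for the four home placings, the wrist force changed from about −1 N to about +5 N just before I let go, so each lens was already on the dish floor. When I parked yellow in the black dish the force still read −1.7 N at release, so that lens was hanging up to about 1 mm above the floor. It stayed upright.
- **Measurements that disagreed:** the top and wrist cameras differed by up to about 7 mm in x on the lens positions. I used values in between, and each grasp then closed at about 27–28 mm on the 28 mm barrel.

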